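Hang the hand stamp on the rotary stamp rack

TASK

Put the hand stamp away on the rotary stamp rack: first, by the black knob on top, turn the rack gently clockwise (seen from above) until it comes up against its stop and the empty hook faces the front, without forcing the stop round. Then pick up the stamp by its handle, slide its neck into the empty hook until you feel the back of the slot, and lower it until you feel its collar bear down behind the hook's lips; the hook's height is only roughly known, so neither force the stamp nor let it drop. Let go, and leave the other things on the counter where they are.

Things in the scene. Friction and masses are not known exactly. Their poses are not given: they have to be found in the camera images.
- rack: Rotary stamp rack, fixed: dark base plate 170 mm across, 14 mm thick, post, rotor (disc and plates 157 mm up) with five outward forks (hooks) 72 degrees apart: four carry stamps clipped fast (out to 114 mm from the axis, tops up to 210 mm high), one is empty. Origin on the vertical turning axis at counter level; its -x points to the rack's front (aluminium tongue on the base plate).
- rotor (a joint): Turning angle of the rotor from its stop (rad). 0: against the stop, empty hook at the front (the rack's -x). Grows counterclockwise seen from above; travel 0 to 2.8; stays where left (friction 0.15 N m). Turn it clockwise, down to 0.
- stop (a joint): Angle by which the stop collar has slipped on the post (rad), 0 as found; negative clockwise from above. It is held by friction: if the rotor is forced against the stop with more than about 0.9 N m (18 N at the knob, 9 N sideways at the hook) it slips round and must not (0.03 rad at most).
- turn_knob (a point): Centre of the black turning knob: upright cylinder 20 mm in diameter, 34 mm high, spinning freely on a 9 mm pin, 50 mm from the rotor's axis, exactly opposite the empty hook, 250 mm above the counter, higher than all else on the rack. Moving it round the axis turns the rotor.
- hook_seat (a point): Nominal seat of the empty hook, 100 mm from the axis, 150 mm up: the collar's underside hangs here. x axis points to the rotor's axis, z up. The real hook is clamped anywhere from 8 mm below to 8 mm above this point, unmeasured. Fork: two level prongs 8 mm thick (tops are the seat), slot 16 mm wide; a neck touching the slot's back has its centre 98.5 mm from the axis.
- hook_mouth (a point): As hook_seat (same height, also not following the hook), at the prongs' outer ends, 123.5 mm from the axis. Lips, from here 6 mm inward, rise 5 mm above the seat, slot open between them; outward the fork flares to 141 mm. The collar passes over the lips, then goes down behind them, axis 98 to 104 mm from the rack's. The hook is rigid: touch it at 15 mm/s at most; over 30 N is forcing.
- stamp_grip (a point): Point on the axis of the wooden hand stamp (about 90 g, 115 mm high, upright on the counter), 95 mm above its foot, in the handle. z up, y along the foot's long side. Foot 24 x 46 mm, 18 mm high; neck 12 mm thick from 18 to 62 mm; collar 26 mm across from 62 to 67 mm; round handle 22 mm across from 67 to 115 mm.
- stamp_collar (a point): Centre of the underside of the stamp's collar, on the stamp's axis, 62 mm above its foot (33 mm below stamp_grip). This comes to lie at the hook's seat.
- ink_pad: Open grey ink pad 85 x 125 x 15 mm on the counter; origin under its centre. Leave alone.
- bottle: Clear plastic bottle 60 mm in diameter, 150 mm high; origin under its centre. Leave alone.
- beaker: Clear plastic beaker 84 mm in diameter, 100 mm high; origin under its centre. Leave alone.
There are look-alikes about, which are no part of the job. Of the things that look like the part that bears stamp_grip, take the one that is nearest to the robot's base at the start.

How it is judged:
On the way, in this order (a step that is already met when the one before it is completed fails the run):
1. the rotor is turned against its stop, the empty hook at the front (value of joint rotor below 0.04 rad), for 0.2 s.
2. the stamp is in the empty hook and bears on it (horizontal distance between stamp_collar and hook_seat below 0.006 m and contact force between stamp and rack above 0.2 N and z of stamp_collar in the frame of hook_seat between -0.011 and 0.011 m), for 0.2 s.
At the end, for the whole second after the job is handed in: The rotor is against its stop (within 0.06 rad) with the empty hook at the front, and the stamp hangs at rest and upright (within 0.1 rad) in that hook, its collar bearing on the prongs behind the lips: its axis within 6 mm of the seat, its collar at the height of the hook (all of step 2 and value of joint rotor below 0.06 rad and angle between stamp_collar's own z axis and vertical below 0.1 rad and linear speed of stamp below 0.02 m/s); the robot touches nothing.
It fails at once if the stamp is forced against the rack with more than 30 N (contact force between stamp and rack above 30 N).
It fails at once if the rotor is forced against its stop so that the stop slips by more than 0.03 rad (value of joint stop below -0.03 rad or value of joint stop above 0.03 rad).
It fails at once if the stamp drops or is rammed into the hook (faster than 0.2 m/s there, as after a fall of about 2 mm) (linear speed of stamp above 0.2 m/s and horizontal distance between stamp_collar and hook_seat below 0.012 m and z of stamp_collar in the frame of hook_seat below 0.02 m).
It fails at once if the ink pad, the bottle or the beaker is moved by more than 30 mm (distance of any of ink_pad, bottle, beaker from where it was at the start of the episode above 0.03 m).
It also fails if it takes over 70 s, if anything falls off the work surface, if the arm or the gripper's body presses on something with over 40 N, if the wrist force passes 120 N, or if a joint passes its speed limit or range.

ROBOT

A 6-joint arm with a two-finger parallel gripper is mounted at the origin on the work surface. World frame = base frame: x ahead of the robot, y to its left, z up, the work surface at z = 0. Lengths are in m, angles in rad, forces in N, time in s.
With the tool pointing down it reaches from about 0.425 to 0.95 m from the base axis. Payload 3.5 kg.
Tool frame: the origin (TCP) lies midway between the tips of the shut fingers; the grasp point (between the pads) lies 19 mm behind it (ctrl.pinch_z is the distance from the TCP to the grasp point, in m); z points along the fingers, y is the line along which they close (so a half turn about z gives the same grasp; the last joint's range is limited). The gripper opens to 85 mm and grips with 20 to 120 N. Pads are 22 mm wide; open, the fingers measure 114 mm over their backs; the gripper's body (76 mm by 85 mm) begins 54 mm behind the grasp point. The pads swing forward as they close: fully open they stand 13 mm farther back than shut.
Start: joints at [-1.26, 0.286, 1.577, -0, 1.279, -0.15], TCP at [0.3, -0.605, 0.231] pointing down, gripper open.
Joint ranges: [-2.77, 2.77], [-0.9, 2.22], [0.21, 2.48], [-1.53, 4.67], [0.24, 2.81], [-2.84, 2.84]. Speed limits (rad/s): [2.79, 2.79, 3.14, 3.14, 3.14, 3.14].

INTERFACE

Orientations are given as a unit quaternion [x, y, z, w].
In Python, from plant import get_state, viewer, sign_off, ctrl gives the robot as it stands. The module is installed in compiled form; this text tells all that it offers.
- The arm moves only by the shell command python3 -m handwheel 'ROWS' [FORCE]. ROWS is JSON, a list that holds one entry, the list of rows, each a list of 5 numbers: the finger opening in m, from 0 to 0.0854, then the shift along the tool's x, y, z in m, then the turn about the tool's z in degrees. In form: [[[claw, x, y, z, spin], ...]]. A call has 1 to 12 rows; each row shifts and turns the commanded pose from where the row before left it, along the tool's axes as they then stand; what a row does not reach is not made up. A row lasts 1/12 s, in which the tool goes at most 41.7 mm and 7.16 degrees, less where a joint would pass 70% of its speed; a pose out of reach is approached as far as the arm can. A call is refused whole if a number of a shift passes 0.0417 or a number of a turn 7.16, either way. A call with a gripper value outside its range is refused whole. The fingers move at their own pace and stop on an object; FORCE is the grip in N (left out, the last holds). Time passes only in rows, so rows that do not move let the fingers close. It gives the time, the measured TCP pose, the force, the opening and the grip force at its end, in the units of the state.
- get_state(): the state, without advancing time (a new reading comes with each control period).
- viewer.read_camera(name): name is "side" or "top" or "wrist"; returns the picture (384x512x3 uint8, blue, green, red); there is no depth.
- viewer.camera_params(name): a dict with "fov_y" (degrees; the focal length in pixels is half the picture's height over the tangent of half this angle, whatever the lens; pixels are square), "cx", "cy" (the principal point, pixels), "k1" (the pictures are not rectified: a ray, as slopes to the right and down, at radius r is drawn at 1 + k1 r^2 times it, then the intrinsics apply), "xyz" and "attitude" of the camera in the world; the wrist camera has in their place "hand_eye" (4x4, takes a point from camera to tool coordinates, whose origin is the TCP and whose axes are the flange's). Camera axes: x right, y up, looking along -z (the intrinsics and any distortion apply to the point x, -y, -z); pixel columns grow to the right and rows downward; lengths in m; the calibration is good to about 2 mm. A picture is of the moment at which its call begins: read the wrist's pose just before it. camera_params takes no time and is no camera call.
- sign_off(): hands the job in; it is judged then, once.
Trained networks look in the newest picture that a camera, given by its name, has taken for a name from the list of things; names that differ only in an ending like _2 or _b are one class to them, and where a whole thing is asked for, a point or a joint stands for the part that bears it (a point fixed in the world has none). Each returns a list of dicts, best first, with "confidence" (0 to 1); they miss things now and then, are a little off and sometimes report something else, mostly with a low value. They report only what shows in the picture. A call takes as long as a camera call. They do not tell look-alikes from the thing itself.
- viewer.look_for(camera, name): "extent" ([left, top, width, height] as shares, 0 to 1, of the picture: columns of its width, rows of its height, round what is visible of it).
- viewer.outline_of(camera, name): "mask" (384x512 bool, what is visible of it) and "extent" ([left, top, width, height] as shares, 0 to 1, of the picture: columns of its width, rows of its height, round what is visible of it).
- viewer.pinpoint(camera, name): "xy" ([column, row] as shares, 0 to 1, of the picture: columns of its width, rows of its height: a listed point, or the origin of a listed thing).
The state is a dict: "time": time; "qpos": joint angles; "dq": joint speeds; "joint_efforts": joint torques, N m; "eef_pos": TCP position; "tcp_rot": TCP orientation; "contact_force": force on the tool from outside, world axes, zero at the start; "wrist_torque": the same for the moment, N m; "opening": opening from 0.0 (shut) to 1.0 (fully open); "finger_force": force on a finger pad.
Only numpy, scipy, OpenCV 4.12 (cv2) and the standard library are available. Lean on these libraries where they do the work, as an engineer would, in place of code of your own. Each camera call takes 0.05 s, during which the arm holds its last target. There are 200 camera calls.

## Working session

There is one attempt and no reset: what is moved stays moved. The work goes in short steps, Python scripts to look and compute and a shell command to move; the robot and the scene stay as the last step left them, time stands still between calls to the robot, and variables do not carry over. Pictures are saved under pics/ and viewed, at most 10 in all, crops included, and the job is handed in when it is done.

```bash
mkdir -p pics; cat > h.py <<'E'
import numpy as np, cv2
from plant import get_state, viewer, ctrl
from scipy.spatial.transform import Rotation as R
def cam(name):
    p=viewer.camera_params(name); f=192/np.tan(np.radians(p["fov_y"])/2)
    if name=="wrist":
        s=get_state(); T=np.eye(4); T[:3,:3]=R.from_quat(s["tcp_rot"]).as_matrix(); T[:3,3]=s["eef_pos"]
        T=T@np.array(p["hand_eye"])
    else:
        T=np.eye(4); T[:3,3]=p["xyz"]; a=np.array(p["attitude"],float)
        T[:3,:3]=R.from_quat(a).as_matrix() if a.size==4 else a.reshape(3,3)
    return p,f,T
def ray(c,px):
    p,f,T=c; K=np.array([[f,0,p["cx"]],[0,f,p["cy"]],[0,0,1.]])
    d=(np.array(px,float)-[p["cx"],p["cy"]])/f; u=d.copy()
    for _ in range(30): u=d/(1+p["k1"]*(u@u))
    v=T[:3,:3]@np.array([u[0],-u[1],-1]); return T[:3,3],v/np.linalg.norm(v)
def atz(c,px,z):
    o,v=ray(c,px); return o+v*(z-o[2])/v[2]
def proj(c,X):
    p,f,T=c; q=T[:3,:3].T@(np.array(X)-T[:3,3]); u=np.array([q[0],-q[1]])/-q[2]
    return u*(1+p["k1"]*(u@u))*f+[p["cx"],p["cy"]]
def tri(rs):
    A=sum(np.eye(3)-np.outer(v,v) for o,v in rs); b=sum((np.eye(3)-np.outer(v,v))@o for o,v in rs)
    X=np.linalg.solve(A,b); return X,[np.linalg.norm(np.cross(X-o,v)) for o,v in rs]
def pin(name,n):
    return [(round(d["confidence"],2),np.round(np.array(d["xy"])*[512,384],1)) for d in viewer.pinpoint(name,n)]
E
python3 - <<'E'
from h import *
print(get_state()); print(ctrl.pinch_z)
for n in ("side","top","wrist"):
    p=viewer.camera_params(n); print(n,p)
    cv2.imwrite(f"pics/{n}0.png",viewer.read_camera(n))
for n in("side","top"):
    c=cam(n)
    for t in ("rack","turn_knob","hook_seat","hook_mouth","stamp_grip","stamp_collar","ink_pad","bottle","beaker"):
        print(n,t,pin(n,t))
E
python3 -c "
import cv2,numpy as np
a=[cv2.imread(f'pics/{n}0.png') for n in('side','top')]
cv2.imwrite('pics/both.png',cv2.resize(np.hstack(a),(800,300)))"
```

```text
{'time': 0.0, 'qpos': array([-1.26001614e+00,  2.87185789e-01,  1.57817230e+00,  1.49601676e-05,
        1.27858871e+00, -1.50003761e-01]), 'dq': array([-0.00042476,  0.00035335,  0.00044182,  0.00082522,  0.00049358,
       -0.00054101]), 'joint_efforts': array([-1.91267980e-03, -4.05979836e+01, -2.92628664e+01, -2.24420723e-04,
        5.82844979e-03,  1.57789760e-06]), 'eef_pos': array([ 0.29996493, -0.60395908,  0.2299363 ]), 'tcp_rot': array([ 9.73576778e-01,  2.28356896e-01, -8.73835623e-05, -1.17384657e-03]), 'contact_force': array([-0.18311234,  0.59590839, -0.58640181]), 'wrist_torque': array([0.01704883, 0.00180739, 0.02484711]), 'finger_force': 0.0, 'opening': 1.0019427684899063}
0.0187
side {'fov_y': 48.53815143431578, 'cx': 254.5265242501999, 'cy': 192.06033144097012, 'k1': -0.053706745689936476, 'xyz': array([ 0.38309638, -1.10987006,  1.19836418]), 'attitude': array([ 0.3952199 , -0.01965549, -0.06599991,  0.91600159])}
top {'fov_y': 51.005649441157544, 'cx': 253.1264071505849, 'cy': 199.76099208615403, 'k1': -0.011965615145438233, 'xyz': array([ 0.38076667, -0.0306704
[... 1073 characters left out ...]
ottle [(0.88, array([210., 161.]))]
side beaker [(0.86, array([309.2, 316.9])), (0.65, array([235.6, 260.7]))]
top rack [(0.7, array([205.6, 191. ]))]
top turn_knob [(0.93, array([170. , 175.7]))]
top hook_seat [(0.87, array([231.8, 176. ]))]
top hook_mouth [(0.57, array([242.2, 174.2]))]
top stamp_grip [(0.74, array([373.4, 233.9])), (0.7, array([319.1, 202.1])), (0.68, array([342.3, 216.6])), (0.62, array([322.8, 235.3]))]
top stamp_collar [(0.63, array([368.3, 236.4])), (0.62, array([315.8, 203.2])), (0.56, array([317.5, 235.3])), (0.45, array([340.6, 218.6]))]
top ink_pad [(0.64, array([313.9, 165.1]))]
top bottle [(0.68, array([120.2, 265.1]))]
top beaker [(0.69, array([386.6, 167. ]))]
```

View pics/side0.png

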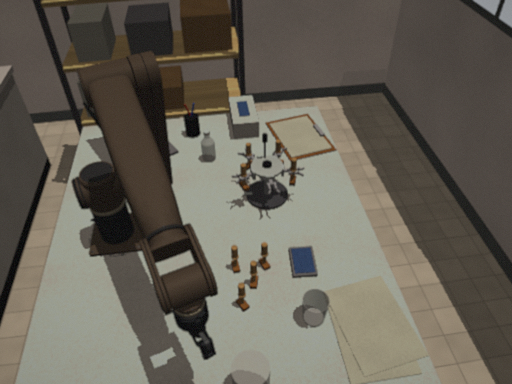

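View pics/top0.png

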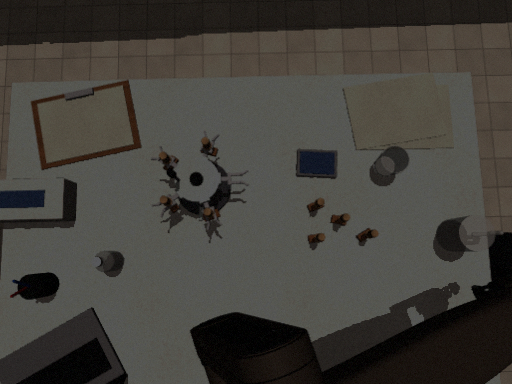

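Four stamp candidates stand on the counter: side (254,265), (261,246), (244,288), (235,250), and top (373,234), (319,202), (342,217), (323,235). I'll triangulate all of them.

```bash
python3 - <<'E'
from h import *
s=cam("side");t=cam("top")
def T(n,a,b):
    X,e=tri([ray(s,a),ray(t,b)]); print(n,np.round(X,4),np.round(e,4)); return X
k=T("knob",(264.3,138.5),(170,175.7)); T("seat",(271.6,181.1),(231.8,176)); T("mouth",(272.3,188.8),(242.2,174.2)); T("rack",(265.8,196.8),(205.6,191))
print("knob@.25",atz(t,(170,175.7),.25),atz(s,(264.3,138.5),.25))
print("seat@.15",atz(t,(231.8,176),.15),atz(s,(271.6,181.1),.15))
S=[(254,264.8),(261.2,246),(244.4,287.6),(235.3,249.6)];P=[(373.4,233.9),(319.1,202.1),(342.3,216.6),(322.8,235.3)]
for a in S: print("side",a,np.round(atz(s,a,.095),4))
for b in P:
    X=atz(t,b,.095); print("top",b,np.round(X,4),"r",np.hypot(*X[:2]).round(4))
for n,a,b in(("pad",(305.2,259),(313.9,165.1)),("bottle",(210,161),(120.2,265.1)),("beaker",(309.2,316.9),(386.6,167))): print(n,atz(s,a,0),atz(t,b,0))
a=cv2.imread("pics/side0.png")[130:310,205:330]; b=cv2.imread("pics/top0.png")[130:250,150:390]
a=cv2.resize(a,None,fx=3,fy=3,interpolation=cv2.INTER_CUBIC); b=cv2.resize(b,(420,210),interpolation=cv2.INTER_CUBIC)
o=np.zeros((540,800,3),np.uint8); o[:,:375]=a; o[:210,378:798]=b
o=np.clip(o*1.6,0,255).astype(np.uint8); cv2.imwrite("pics/crop.png",o)
E
```

```text
knob [0.5792 0.1772 0.2439] [0.0028 0.0028]
seat [0.5864 0.0257 0.1631] [0.0011 0.0011]
mouth [ 0.5886 -0.0024  0.1519] [0.0054 0.0054]
rack [ 0.5762  0.1171 -0.0031] [0.0025 0.0025]
knob@.25 [0.57521131 0.17587349 0.25      ] [0.58080929 0.1696958  0.25      ]
seat@.15 [0.59010456 0.02641113 0.15      ] [0.58783655 0.03988625 0.15      ]
side (254, 264.8) [ 0.4769 -0.2863  0.095 ]
side (261.2, 246) [ 0.511  -0.2132  0.095 ]
side (244.4, 287.6) [ 0.4361 -0.3673  0.095 ]
side (235.3, 249.6) [ 0.4241 -0.2155  0.095 ]
top (373.4, 233.9) [ 0.4246 -0.37    0.095 ] r 0.5632
top (319.1, 202.1) [ 0.519  -0.2198  0.095 ] r 0.5636
top (342.3, 216.6) [ 0.4758 -0.2842  0.095 ] r 0.5542
top (322.8, 235.3) [ 0.4239 -0.2262  0.095 ] r 0.4805
pad [ 0.66610899 -0.21732714  0.        ] [ 0.64787225 -0.22421521  0.        ]
bottle [0.36833002 0.37893502 0.        ] [0.35056044 0.37901414 0.        ]
beaker [ 0.62856746 -0.44150997  0.        ] [ 0.63669119 -0.45244417  0.        ]
```

View pics/crop.png

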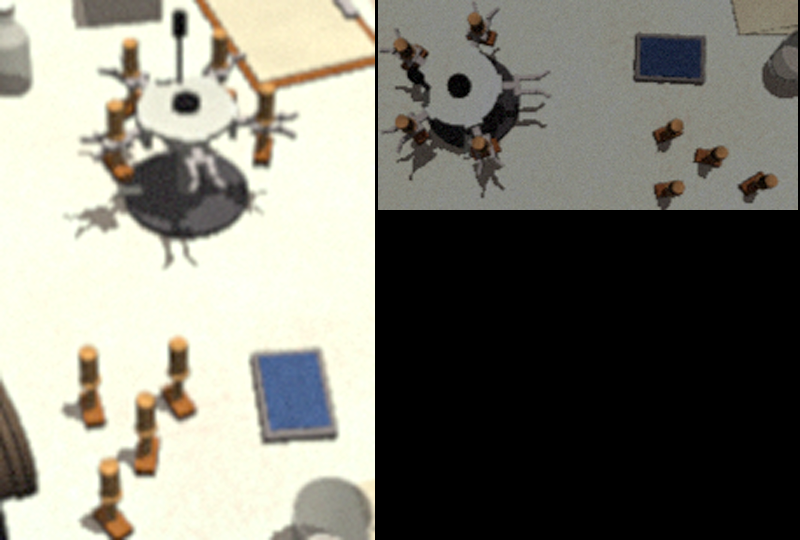

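The stamps are at base distances 0.563, 0.564, 0.554 and 0.480 m. The one meant is therefore at side (235,250) / top (323,235), about (0.424,-0.22), and the crop confirms it is a separate stamp nearest the robot. The rack's axis is about (0.58,0.128). The hook points to -y and the knob is at +y. I'll go over the rack now and check from close by.

```bash
python3 -m handwheel '[[[0.035,0,0,-0.017,-6.66],[0.035,0,0,-0.017,-6.66],[0.035,0,0,-0.017,-6.66],[0.035,0,0,-0.017,-6.66],[0.035,0,0,-0.017,-6.66],[0.035,0,0,-0.017,-6.66],[0.035,0,0,-0.017,-6.66],[0.035,0,0,-0.017,-6.66],[0.035,0,0,-0.017,-6.66],[0.035,0,0,-0.017,-6.66]]]' 25
python3 -m handwheel '[[[0.035,0.03,0.0132,0,0],[0.035,0.03,0.0132,0,0],[0.035,0.03,0.0132,0,0],[0.035,0.03,0.0132,0,0],[0.035,0.03,0.0132,0,0],[0.035,0.03,0.0132,0,0],[0.035,0.03,0.0132,0,0],[0.035,0.03,0.0132,0,0],[0.035,0.03,0.0132,0,0],[0.035,0.03,0.0132,0,0],[0.035,0.03,0.0132,0,0],[0.035,0.03,0.0132,0,0]]]'
python3 -m handwheel '[[[0.035,0.03,0.0132,0,0],[0.035,0.03,0.0132,0,0],[0.035,0.03,0.0132,0,0],[0.035,0.03,0.0132,0,0],[0.035,0.03,0.0132,0,0],[0.035,0.03,0.0132,0,0],[0.035,0.03,0.0132,0,0],[0.035,0.03,0.0132,0,0],[0.035,0.03,0.0132,0,0],[0.035,0.03,0.0132,0,0],[0.035,0.015,0.0066,0,0],[0.035,0,0,0,0]]]'
python3 - <<'E'
from h import *
c=cam("wrist"); im=viewer.read_camera("wrist"); cv2.imwrite("pics/w1.png",im)
s=get_state(); print(s["time"],s["eef_pos"],s["qpos"],s["contact_force"],s["opening"])
for t,z in (("rack",0),("turn_knob",.25),("hook_seat",.15),("hook_mouth",.15)):
    r=pin("wrist",t); print(t,[(a,b,atz(c,b,z).round(4)) for a,b in r])
E
```

```text
time: 1.88
eef_pos: [0.3002, -0.6045, 0.4022]
tcp_rot: [0.686, 0.727, -0.0, 0.0]
contact_force: [0.4, 0.3, -0.4]
opening: 0.409
finger_force: 0.0
time: 2.88
eef_pos: [0.4397, -0.2352, 0.4016]
tcp_rot: [0.688, 0.725, 0.0, 0.0]
contact_force: [0.1, 0.2, 0.2]
opening: 0.408
finger_force: 0.0
time: 3.88
eef_pos: [0.5618, 0.0881, 0.4009]
tcp_rot: [0.687, 0.727, 0.0, -0.001]
contact_force: [-1.1, 0.0, 0.7]
opening: 0.408
finger_force: 0.0
3.9333 [0.5614712  0.08640059 0.40101873] [-2.57677891e-02 -2.86741641e-02  1.62078898e+00 -2.48033768e-04
  1.55016444e+00 -8.10834991e-02] [-0.22827506 -0.82002571  0.10137681] 0.40759372914902003
rack [(0.87, array([267.3, 127.7]), array([0.5813, 0.123 , 0.    ]))]
turn_knob [(0.7, array([282.5,  94.7]), array([0.584 , 0.1735, 0.25  ])), (0.59, array([291.3, 284.4]), array([ 0.6131, -0.0471,  0.25  ]))]
hook_seat [(0.71, array([270.8, 201.7]), array([0.5875, 0.0251, 0.15  ]))]
hook_mouth [(0.55, array([272. , 218.8]), array([ 0.5912, -0.0024,  0.15  ]))]
```

View pics/w1.png

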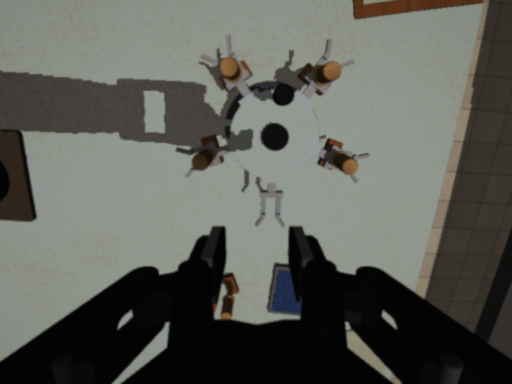

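The wrist picture shows the knob at (283,95), the axis cap at (275,137) and the empty fork at (271,200). The axis is about (0.583,0.124) and the knob about (0.582,0.174), which fits the 50 and 100 mm radii. I'll move over the knob and check again before going down.

```bash
python3 -m handwheel '[[[0.035,0.0216,0.0064,0.01,0],[0.035,0.0216,0.0064,0.02,0],[0.035,0.0216,0.0064,0.03,0],[0.035,0.0216,0.0064,0.02,0],[0.035,0,0,0.015,0],[0.035,0,0,0,0],[0.035,0,0,0,0]]]'
python3 - <<'E'
from h import *
c=cam("wrist"); im=viewer.read_camera("wrist"); cv2.imwrite("pics/w2.png",im)
s=get_state(); print(s["time"],s["eef_pos"],s["contact_force"])
for t,z in (("turn_knob",.25),("rack",0)):
    r=pin("wrist",t); print(t,[(a,b,atz(c,b,z).round(4)) for a,b in r])
E
```

```text
time: 4.72
eef_pos: [0.5821, 0.1716, 0.3056]
tcp_rot: [0.689, 0.725, -0.001, -0.001]
contact_force: [0.2, -0.3, 0.6]
opening: 0.412
finger_force: 0.0
4.7667 [0.58279629 0.17156504 0.30735364] [0.88769283 0.97470737 0.56312415]
turn_knob [(0.81, array([258.1, 201.6]), array([0.5837, 0.1748, 0.25  ]))]
rack []
```

View pics/w2.png

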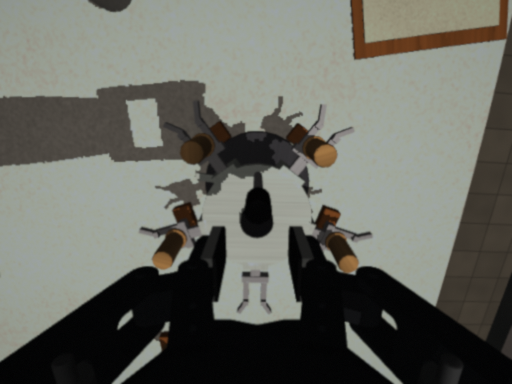

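The knob stands at (258,202), centred between the fingers, and measures within 3 mm of the target. I'll descend, close into a loose cage and find the front direction from the tongue.

```bash
python3 -m handwheel '[[[0.035,0.0015,0,0.02,0],[0.035,0.0015,0,0.02,0],[0.035,0,0,0.02,0],[0.035,0,0,0.01,0],[0.025,0,0,0,0],[0.025,0,0,0,0],[0.025,0,0,0,0]]]'
python3 - <<'E'
from h import *
t=atz(cam("side"),(248,193),.014); print(t, np.degrees(np.arctan2(t[1]-.124,t[0]-.583)), np.hypot(t[1]-.124,t[0]-.583))
E
```

```text
time: 5.45
eef_pos: [0.5833, 0.1755, 0.2385]
tcp_rot: [0.688, 0.725, 0.001, 0.001]
contact_force: [1.0, 0.6, 0.4]
opening: 0.294
finger_force: 0.0
[0.50832372 0.13276229 0.014     ] 173.3076877857078 0.07518859492452534
```

```bash
python3 -m handwheel '[[[0.025,-0.0004,0.0061,0,7],[0.025,-0.0004,0.0061,0,7],[0.025,-0.0004,0.0061,0,7],[0.025,-0.0004,0.0061,0,7],[0.025,-0.0004,0.0061,0,7],[0.025,0,0,0,0]]]'
python3 -m handwheel '[[[0.025,-0.0004,0.0061,0,7],[0.025,-0.0004,0.0061,0,7],[0.025,-0.0004,0.0061,0,7],[0.025,-0.0004,0.0061,0,7],[0.025,-0.0004,0.0061,0,7],[0.025,-0.0004,0.0061,0,7],[0.025,0,0,0,0],[0.025,0,0,0,0]]]'
python3 - <<'E'
from h import *
s=get_state(); p=s["eef_pos"]; print(p,np.degrees(np.arctan2(p[1]-.124,p[0]-.583)),np.hypot(p[1]-.124,p[0]-.583),s["contact_force"])
for n,z in(("top",.25),("side",.25)):
    viewer.read_camera(n); print(n,[(a,b,atz(cam(n),b,z)) for a,b in pin(n,"turn_knob")],[(a,b,atz(cam(n),b,.15)) for a,b in pin(n,"hook_seat")])
cv2.imwrite("pics/s3.png",cv2.resize(viewer.read_camera("side")[120:230,190:340],(800,587),interpolation=cv2.INTER_CUBIC))
E
```

```text
time: 5.95
eef_pos: [0.6127, 0.1679, 0.2385]
tcp_rot: [0.875, 0.484, 0.002, 0.001]
contact_force: [0.1, -0.2, -0.5]
opening: 0.296
finger_force: 0.0
time: 6.62
eef_pos: [0.6334, 0.139, 0.2375]
tcp_rot: [0.99, 0.142, 0.001, 0.0]
contact_force: [-0.2, -0.1, 0.5]
opening: 0.293
finger_force: 0.0
[0.63344033 0.13899348 0.23752934] 16.55467453256535 0.052621582465315044 [-0.16807647 -0.07448723  0.51585879]
top [(0.63, array([185.3, 154.6]), array([0.6283964 , 0.13753211, 0.25      ]))] [(0.85, array([210. , 214.5]), array([0.48505341, 0.0873341 , 0.15      ]))]
side [(0.93, array([278.6, 140.6]), array([0.63126975, 0.14836244, 0.25      ]))] [(0.84, array([241.1, 175.3]), array([0.48047271, 0.08953319, 0.15      ]))]
```

View pics/s3.png

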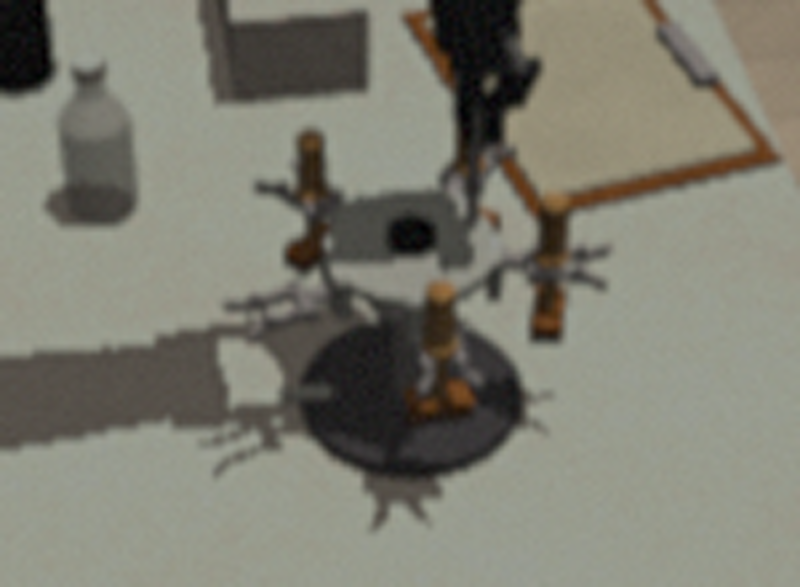

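The hook is now at about 200° and the tongue at 173–180°, so 20–27° are left. I'll do 14° at pace, then small steps with force checks.

```bash
python3 -m handwheel '[[[0.025,-0.0002,0.0035,0,4],[0.025,-0.0002,0.0035,0,4],[0.025,-0.0002,0.0035,0,4],[0.025,-0.0001,0.0017,0,2]]]'
for i in 1 ; do python3 -m handwheel '[[[0.025,0,0.0013,0,1.5],[0.025,0,0,0,0]]]';  python3 -m handwheel '[[[0.025,0,0.0013,0,1.5],[0.025,0,0,0,0]]]'; done
```

```text
time: 7.3
eef_pos: [0.6344, 0.1282, 0.2363]
tcp_rot: [1.0, 0.016, 0.0, -0.001]
contact_force: [0.2, 3.6, -1.6]
opening: 0.291
finger_force: 1.6
time: 7.47
eef_pos: [0.6345, 0.1264, 0.2363]
tcp_rot: [1.0, 0.004, 0.0, -0.001]
contact_force: [0.0, 2.3, -0.4]
opening: 0.287
finger_force: 1.4
time: 7.63
eef_pos: [0.6345, 0.1248, 0.2363]
tcp_rot: [1.0, -0.009, 0.0, -0.0]
contact_force: [0.4, 3.2, -0.1]
opening: 0.294
finger_force: 1.4
```

```bash
python3 -m handwheel '[[[0.025,0,0.0009,0,1],[0.025,0,0.0009,0,1],[0.025,0,0,0,0]]]' | grep -E "pos|contact"; python3 -m handwheel '[[[0.025,0,0.0009,0,1],[0.025,0,0,0,0]]]'| grep -E "pos|contact|finger"
```

```text
eef_pos: [0.6345, 0.1226, 0.2363]
contact_force: [0.5, 3.3, -0.2]
eef_pos: [0.6345, 0.1216, 0.2363]
contact_force: [1.0, 2.8, 0.4]
finger_force: 1.4
```

```bash
python3 -m handwheel '[[[0.025,0,0.0009,0,1],[0.025,0,0,0,0]]]'| grep -E "pos|contact|finger"
```

```text
eef_pos: [0.6344, 0.1208, 0.2363]
contact_force: [-0.3, 2.8, -0.1]
finger_force: 1.4
```

```bash
python3 -m handwheel '[[[0.025,0,0.0009,0,1],[0.025,0,0,0,0]]]'| grep -E "pos|contact|finger"
```

```text
eef_pos: [0.6343, 0.1199, 0.2363]
contact_force: [0.5, 2.4, -0.9]
finger_force: 1.4
```

```bash
python3 -m handwheel '[[[0.025,0,0.0009,0,1],[0.025,0,0,0,0]]]'| grep -E "pos|contact|finger"; python3 - <<'E'
from h import *
for n in("top","side"):
    viewer.read_camera(n)
    for z,w in((.15,"hook_seat"),(.25,"turn_knob")):
        for a,b in pin(n,w)[:1]: X=atz(cam(n),b,z); print(n,w,a,X,np.degrees(np.arctan2(X[1]-.124,X[0]-.583)))
im=viewer.read_camera("side"); cv2.imwrite("pics/s4.png",cv2.resize(im[140:220,220:320],(750,600),interpolation=cv2.INTER_CUBIC))
E
```

```text
eef_pos: [0.6342, 0.119, 0.2363]
contact_force: [-0.1, 3.3, 0.0]
finger_force: 1.4
top hook_seat 0.93 [0.48795029 0.1191616  0.15      ] -177.08593964986164
side turn_knob 0.94 [0.63358101 0.14862454 0.25      ] 25.958380097923857
```

View pics/s4.png

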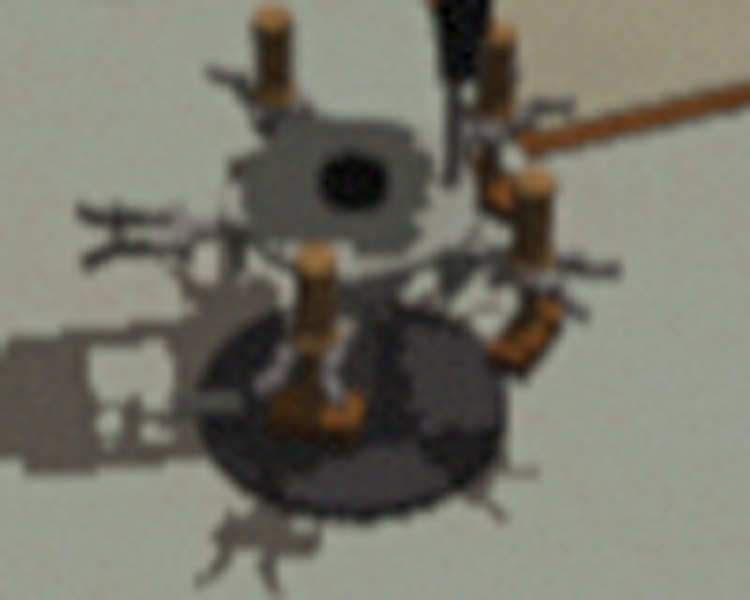

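The hook at crop (130,230) is nearly in line with the tongue at (215,400), with a few degrees to go. I'll continue in small steps and halt automatically when the force rises.

```bash
cat > ok.py <<'E'
import sys
from plant import get_state
s=get_state(); f=s["contact_force"]; print(round(s["time"],2),s["eef_pos"].round(4),f.round(1),round(s["finger_force"],1))
sys.exit(int(abs(f[1])>5.5))
E
python3 -m handwheel '[[[0.025,0,0.0007,0,0.8],[0.025,0,0,0,0]]]'>/dev/null && python3 ok.py && python3 -m handwheel '[[[0.025,0,0.0007,0,0.8],[0.025,0,0,0,0]]]' >/dev/null&& python3 ok.py && python3 -m handwheel '[[[0.025,0,0.0007,0,0.8],[0.025,0,0,0,0]]]' >/dev/null&& python3 ok.py && python3 -m handwheel '[[[0.025,0,0.0007,0,0.8],[0.025,0,0,0,0]]]' >/dev/null&& python3 ok.py && python3 -m handwheel '[[[0.025,0,0.0007,0,0.8],[0.025,0,0,0,0]]]' >/dev/null&& python3 ok.py && python3 -m handwheel '[[[0.025,0,0.0007,0,0.8],[0.025,0,0,0,0]]]' >/dev/null&& python3 ok.py
```

```text
9.07 [0.6341 0.1185 0.2363] [ 0.2  2.5 -1.1] 1.4
9.23 [0.634  0.1178 0.2363] [-0.5  2.7  0. ] 1.4
9.4 [0.6339 0.117  0.2363] [ 0.1  3.1 -0.4] 1.4
9.57 [0.6338 0.1162 0.2363] [ 0.9  2.6 -0.7] 1.4
9.73 [0.6338 0.1161 0.2363] [ 1.2  4.6 -1.3] 2.4
9.9 [0.6337 0.1161 0.2363] [ 1.6  6.9 -1.3] 3.2
```

The stop was felt at TCP y = 0.116, with force rising to 7 N, well below 18 N. That puts the front at about 173.5°, which agrees with the tongue. I'll back off, lift clear and measure the hook.

```bash
python3 -m handwheel '[[[0.025,0,0,0,0],[0.025,0,-0.003,0,0],[0.035,0,-0.0005,0,0],[0.035,0,0,0,0],[0.035,0,0,0,0],[0.035,0,0,-0.01,0],[0.035,0,0,-0.03,0],[0.035,0,0,-0.04,0],[0.035,0,0,-0.03,0],[0.035,-0.03,0,-0.02,0],[0.035,-0.03,0,-0.02,0],[0.035,0,0,0,0]]]'
python3 - <<'E'
from h import *
c=cam("wrist"); viewer.read_camera("wrist");print(get_state()["eef_pos"],get_state()["tcp_rot"])
for t,z in (("rack",0),("turn_knob",.25),("hook_seat",.15),("hook_mouth",.15)):
    r=pin("wrist",t); print(t,[(a,b,atz(c,b,z).round(4)) for a,b in r])
    for n in("top","side"):
        viewer.read_camera(n); print("  ",n,[(a,b,atz(cam(n),b,z).round(4)) for a,b in pin(n,t)])
    viewer.read_camera("wrist")
for n in("top","side"):
    viewer.read_camera(n)
    for w,z in(("stamp_grip",.095),("stamp_collar",.062)): print(n,w,[(a,atz(cam(n),b,z).round(4)) for a,b in pin(n,w)])
E
```

```text
time: 10.9
eef_pos: [0.5739, 0.1316, 0.3947]
tcp_rot: [0.995, -0.102, 0.005, -0.001]
contact_force: [1.0, -0.1, 1.0]
opening: 0.41
finger_force: 0.0
[0.57512763 0.13110855 0.39204059] [ 9.94742955e-01 -1.02306514e-01  4.42897237e-03 -4.62671347e-04]
rack []
   top [(0.75, array([202.5, 192.5]), array([0.5687, 0.1264, 0.    ]))]
   side [(0.72, array([263.3, 195.2]), array([0.5697, 0.125 , 0.    ]))]
turn_knob [(0.62, array([255.5, 121.3]), array([0.6339, 0.1208, 0.25  ])), (0.44, array([476.1, 200.8]), array([ 0.5006, -0.1035,  0.25  ]))]
   top [(0.88, array([195.6, 153.5]), array([0.6306, 0.1115, 0.25  ]))]
   side [(0.88, array([280.2, 144.4]), array([0.6329, 0.1245, 0.25  ]))]
hook_seat [(0.83, array([267.6, 222.4]), array([0.4818, 0.1348, 0.15  ]))]
   top [(0.69, array([194.3, 217.2]), array([0.4786, 0.1301, 0.15  ]))]
   side [(0.62, array([238.6, 166.7]), array([0.4767, 0.1408, 0.15  ]))]
hook_mouth [(0.88, array([270.9, 237. ]), array([0.4572, 0.1345, 0.15  ]))]
   top [(0.66, array([193.4, 221.8]), array([0.4662, 0.1326, 0.15  ])), (0.54, array([313.2, 166.2]), array([ 0.61
[... 169 characters left out ...]
([ 0.4644, -0.283 ,  0.095 ])), (0.47, array([ 0.5136, -0.2152,  0.095 ])), (0.45, array([ 0.4242, -0.2273,  0.095 ]))]
top stamp_collar [(0.74, array([ 0.4277, -0.3629,  0.062 ])), (0.67, array([ 0.4224, -0.222 ,  0.062 ])), (0.59, array([ 0.5201, -0.2183,  0.062 ])), (0.53, array([ 0.4843, -0.2856,  0.062 ]))]
side stamp_grip [(0.8, array([ 0.4335, -0.3659,  0.095 ])), (0.69, array([ 0.5187, -0.2182,  0.095 ])), (0.55, array([ 0.4726, -0.2844,  0.095 ])), (0.47, array([ 0.4275, -0.2178,  0.095 ]))]
side stamp_collar [(0.68, array([ 0.472 , -0.2933,  0.062 ])), (0.63, array([ 0.4234, -0.2205,  0.062 ])), (0.53, array([ 0.4353, -0.3755,  0.062 ])), (0.47, array([ 0.5148, -0.2145,  0.062 ]))]
```

The hook seat measured (0.482,0.135) against a prediction of (0.484,0.135), and the radius fits. Next is the stamp.

```bash
python3 -m handwheel '[[[0.05,0,0,0,-5.7],[0.05,-0.0101,0.0333,0.0138,0],[0.05,-0.0101,0.0333,0.0138,0],[0.05,-0.0101,0.0333,0.0138,0],[0.05,-0.0101,0.0333,0.0138,0],[0.05,-0.0101,0.0333,0.0138,0],[0.05,-0.0101,0.0333,0.0138,0],[0.05,-0.0101,0.0333,0.0138,0],[0.05,-0.0101,0.0333,0.0138,0],[0.05,-0.0101,0.0333,0.0138,0],[0.05,-0.0101,0.0333,0.0138,0],[0.05,-0.0101,0.0333,0.0138,0]]]' >/dev/null; python3 -m handwheel '[[[0.05,0,0,0,0],[0.05,0,0,0,0],[0.05,0,0,0,0]]]'
python3 - <<'E'
from h import *
c=cam("wrist"); im=viewer.read_camera("wrist");cv2.imwrite("pics/w5.png",im)
s=get_state();print(s["eef_pos"],s["tcp_rot"]);Rm=R.from_quat(s["tcp_rot"]).as_matrix()
for t,z in (("stamp_grip",.095),("stamp_collar",.062)):
    for a,b in pin("wrist",t):
        X=atz(c,b,z); print(t,a,b,X.round(4),"tool",(Rm.T@(X-s["eef_pos"])).round(4))
E
```

```text
time: 13.7
eef_pos: [0.4264, -0.2216, 0.2349]
tcp_rot: [0.999, -0.054, 0.0, -0.0]
contact_force: [0.1, -0.3, 0.3]
opening: 0.582
finger_force: 0.0
[ 0.42678392 -0.22125521  0.23528651] [ 9.98600527e-01 -5.28829835e-02  5.91376711e-04  1.65979925e-04]
stamp_grip 0.91 [395.6 163.4] [ 0.4283 -0.3678  0.095 ] tool [0.0168 0.1455 0.1403]
stamp_grip 0.88 [244.5  86. ] [ 0.5201 -0.2201  0.095 ] tool [ 0.0925 -0.0111  0.1404]
stamp_grip 0.87 [252.9 184.4] [ 0.4216 -0.2172  0.095 ] tool [-0.0057 -0.0036  0.1403]
stamp_grip 0.86 [320.6 123.8] [ 0.4767 -0.2912  0.095 ] tool [0.0568 0.0643 0.1404]
stamp_collar 0.86 [247.7  84.5] [ 0.5237 -0.2225  0.062 ] tool [ 0.0963 -0.009   0.1734]
stamp_collar 0.72 [312.9 122.9] [ 0.476  -0.2899  0.062 ] tool [0.0559 0.063  0.1734]
stamp_collar 0.62 [257.5 176.4] [ 0.4217 -0.2221  0.062 ] tool [-0.0052  0.0014  0.1733]
stamp_collar 0.56 [384.2 157.8] [ 0.4281 -0.3703  0.062 ] tool [0.0168 0.148  0.1733]
stamp_collar 0.34 [254.1 184.7] [ 0.4121 -0.2171  0.062 ] tool [-0.0152 -0.0026  0.1733]
```

View pics/w5.png

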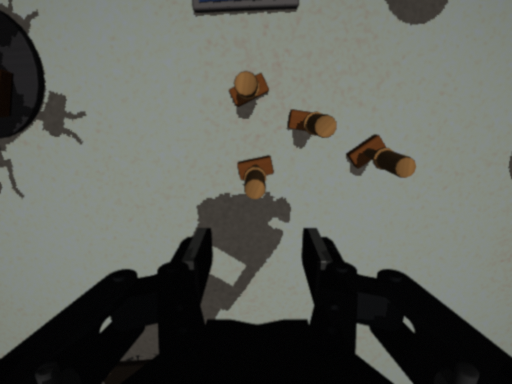

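The target handle is at (255,189) between the fingers, with the other three at (245,85), (320,124) and (400,165). The offset is about -5 mm in x and -1.5 mm in y (tool axes). I'll descend and grip.

```bash
python3 -m handwheel '[[[0.05,-0.0025,-0.0008,0.03,0],[0.05,-0.0025,-0.0008,0.03,0],[0.05,0,0,0.03,0],[0.05,0,0,0.03,0],[0.05,0,0,0.02,0],[0.05,0,0,0.012,0],[0.05,0,0,0.005,0],[0.05,0,0,0,0],[0.05,0,0,0,0]]]' 30
python3 - <<'E'
from h import *
c=cam("wrist"); im=viewer.read_camera("wrist");cv2.imwrite("pics/w6.png",im)
s=get_state();Rm=R.from_quat(s["tcp_rot"]).as_matrix()
for t,z in (("stamp_grip",.095),("stamp_collar",.062)):
    for a,b in pin("wrist",t):
        X=atz(c,b,z); print(t,a,b,X.round(4),"tool",(Rm.T@(X-s["eef_pos"])).round(4))
E
```

```text
time: 14.6
eef_pos: [0.4223, -0.2195, 0.0784]
tcp_rot: [0.999, -0.053, 0.001, 0.0]
contact_force: [0.5, -1.4, 0.8]
opening: 0.589
finger_force: 0.0
stamp_grip 0.98 [232.8  45. ] [ 0.521  -0.2201  0.095 ] tool [ 0.098  -0.0101 -0.0159]
stamp_grip 0.67 [254.2 256.4] [ 0.422  -0.2183  0.095 ] tool [-0.0007 -0.0015 -0.0161]
stamp_collar 0.97 [370.2 130.8] [ 0.4756 -0.2903  0.062 ] tool [0.0601 0.0644 0.0171]
stamp_collar 0.93 [491.3 195.3] [ 0.4285 -0.3672  0.062 ] tool [0.0215 0.1459 0.0172]
stamp_collar 0.76 [256.  228.2] [ 0.4227 -0.2192  0.062 ] tool [ 0.0001 -0.0007  0.0169]
stamp_collar 0.72 [238.7  56.9] [ 0.5217 -0.2206  0.062 ] tool [ 0.0987 -0.0097  0.0171]
```

View pics/w6.png

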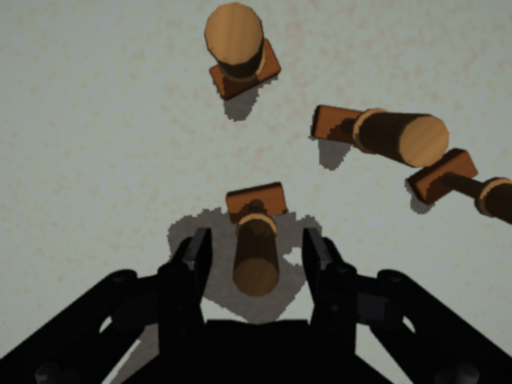

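Handle centred between the pads. I'll close and lift a little.

```bash
python3 -m handwheel '[[[0.015,0,0,0,0],[0.015,0,0,0,0],[0.015,0,0,0,0],[0.015,0,0,0,0],[0.015,0,0,0,0],[0.015,0,0,0,0]]]' 35
python3 -m handwheel '[[[0.015,0,0,-0.01,0],[0.015,0,0,-0.02,0],[0.015,0,0,-0.03,0],[0.015,0,0,-0.04,0],[0.015,0,0,-0.04,0],[0.015,0,0,-0.03,0],[0.015,0,0,-0.02,0],[0.015,0,0,-0.01,0],[0.015,0,0,0,0],[0.015,0,0,0,0]]]'
python3 - <<'E'
from h import *
s=get_state();print(s["eef_pos"],s["tcp_rot"])
c=cam("wrist"); viewer.read_camera("wrist"); Rm=R.from_quat(s["tcp_rot"]).as_matrix()
for t,z in (("stamp_grip",-.0166),("stamp_collar",.0164)):
    for a,b in pin("wrist",t)[:4]:
        X=atz(c,b,s["eef_pos"][2]-z); print(t,a,b,"tool",(Rm.T@(X-s["eef_pos"])).round(4))
E
```

```text
time: 15.25
eef_pos: [0.4218, -0.2199, 0.0782]
tcp_rot: [0.999, -0.053, 0.0, 0.0]
contact_force: [0.7, 1.5, 3.8]
opening: 0.248
finger_force: 34.3
time: 16.08
eef_pos: [0.4209, -0.2193, 0.2765]
tcp_rot: [0.999, -0.053, -0.001, -0.0]
contact_force: [0.6, -0.3, -1.1]
opening: 0.246
finger_force: 34.3
[ 0.42090986 -0.21925766  0.27647611] [ 9.98581954e-01 -5.32314252e-02 -5.94191535e-04 -3.78959262e-04]
stamp_grip 0.89 [379.1 153.8] tool [ 0.0526  0.0567 -0.0167]
stamp_grip 0.77 [314.5 117.3] tool [ 0.0688  0.0258 -0.0167]
stamp_grip 0.76 [252.7 250.8] tool [ 0.0028 -0.0019 -0.0166]
stamp_grip 0.67 [246.   80.4] tool [ 0.0842 -0.0044 -0.0167]
stamp_collar 0.69 [310.  114.9] tool [0.069  0.0299 0.0163]
stamp_collar 0.62 [251.4  83.9] tool [ 0.0853 -0.0027  0.0163]
stamp_collar 0.56 [255.8 228.5] tool [ 0.0002 -0.0004  0.0164]
```

Held firmly. I'll carry it out in front of the hook, bulging outward to keep in reach.

```bash
python3 -m handwheel '[[[0.015,0.0034,-0.0305,0,0],[0.015,0.0034,-0.0305,0,0],[0.015,0.0034,-0.0305,0,0],[0.015,0.0034,-0.0305,0,0],[0.015,0.0034,-0.0305,0,0],[0.015,0.0034,-0.0305,0,0],[0.015,-0.0101,-0.0291,0,0],[0.015,-0.0101,-0.0291,0,0],[0.015,-0.0101,-0.0291,0,0],[0.015,-0.0101,-0.0291,0,0],[0.015,-0.0101,-0.0291,0,0],[0.015,-0.0101,-0.0291,0,0]]]'>/dev/null
python3 -m handwheel '[[[0.015,0,0,0,0],[0.015,0,0,0.02,0],[0.015,0,0,0.02,0],[0.015,0,0,0.02,0],[0.015,0,0,0.02,0],[0.015,0,0,0.01,0],[0.015,0,0,0.003,0],[0.015,0,0,0,0],[0.015,0,0,0,0]]]'
python3 - <<'E'
from h import *
c=cam("wrist"); im=viewer.read_camera("wrist");cv2.imwrite("pics/w7.png",im)
s=get_state();print(s["eef_pos"],s["tcp_rot"],s["contact_force"]);Rm=R.from_quat(s["tcp_rot"]).as_matrix()
for t,z in (("stamp_collar",s["eef_pos"][2]-.0164),("hook_seat",.15),("hook_mouth",.15),("turn_knob",.25)):
    for a,b in pin("wrist",t)[:2]:
        X=atz(c,b,z); print(t,a,b,X.round(4),"tool",(Rm.T@(X-s["eef_pos"])).round(4))
E
```

```text
time: 17.98
eef_pos: [0.4199, 0.1401, 0.1852]
tcp_rot: [0.999, -0.053, 0.0, -0.0]
contact_force: [0.1, -0.4, -1.7]
opening: 0.247
finger_force: 34.8
[0.4202457  0.14019839 0.18570907] [ 9.98578898e-01 -5.32838962e-02  9.97524147e-04 -1.26771345e-04] [ 0.02495816 -0.89514772 -1.07850224]
stamp_collar 0.64 [260.  230.1] [0.4191 0.138  0.1693] tool [-0.001   0.0023  0.0164]
hook_seat 0.58 [256.3 120.5] [0.4847 0.1333 0.15  ] tool [0.0648 0.     0.0358]
hook_mouth 0.91 [259.7 157. ] [0.4616 0.1336 0.15  ] tool [0.0417 0.0022 0.0358]
```

View pics/w7.png

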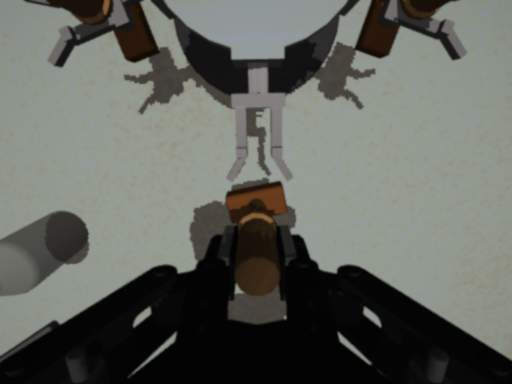

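The slot's centre line is at column ~258.5 (back at row 103, lips at 153) and the neck is at column ~257. That puts it about 1 mm to the side, aligned within the clearance. I'll shift 1 mm and go in slowly with force checks.

```bash
cat > ok.py <<'E'
import sys,numpy as np
from scipy.spatial.transform import Rotation as R
from plant import get_state
s=get_state(); f=s["contact_force"]; print(round(s["time"],2),s["eef_pos"].round(4),"tool f",(R.from_quat(s["tcp_rot"]).inv().apply(f)).round(1),s["wrist_torque"].round(2),round(s["finger_force"],1))
sys.exit(int(np.hypot(f[0],f[1])>4))
E
python3 -m handwheel '[[[0.015,0.003,0.0005,0,0],[0.015,0.003,0.0005,0,0],[0.015,0.003,0,0,0],[0.015,0.003,0,0,0],[0.015,0.003,0,0,0],[0.015,0.0012,0,0,0],[0.015,0.0012,0,0,0],[0.015,0.0012,0,0,0],[0.015,0.0012,0,0,0]]]' >/dev/null && python3 ok.py && python3 -m handwheel '[[[0.015,0.0012,0,0,0],[0.015,0.0012,0,0,0],[0.015,0.0012,0,0,0],[0.015,0.0012,0,0,0],[0.015,0.0012,0,0,0]]]' >/dev/null && python3 ok.py && python3 -m handwheel '[[[0.015,0.0012,0,0,0],[0.015,0.0012,0,0,0],[0.015,0.0012,0,0,0],[0.015,0.0012,0,0,0],[0.015,0.0012,0,0,0]]]' >/dev/null && python3 ok.py && python3 -m handwheel '[[[0.015,0.0012,0,0,0],[0.015,0.0012,0,0,0],[0.015,0.0012,0,0,0],[0.015,0.0012,0,0,0],[0.015,0.0012,0,0,0]]]' >/dev/null && python3 ok.py && python3 -m handwheel '[[[0.015,0.0012,0,0,0],[0.015,0.0012,0,0,0],[0.015,0.0012,0,0,0],[0.015,0.0012,0,0,0],[0.015,0.0012,0,0,0]]]' >/dev/null && python3 ok.py
python3 - <<'E'
from h import *
c=cam("wrist"); im=viewer.read_camera("wrist");cv2.imwrite("pics/w8.png",im[60:300,120:400])
E
```

```text
18.98 [0.439  0.1372 0.1844] tool f [-0.5 -0.2 -0. ] [-0.02 -0.01  0.04] 34.8
19.4 [0.445  0.1366 0.1845] tool f [0.9 0.3 1.5] [-0.    0.03 -0.02] 34.8
19.82 [0.451  0.1359 0.1845] tool f [ 0.4 -0.4  1.5] [-0.03 -0.02  0.03] 34.8
20.23 [0.457  0.1353 0.1845] tool f [0.6 0.  1.4] [ 0.01 -0.01  0.02] 34.8
20.65 [0.4629 0.1346 0.1845] tool f [ 0.6 -0.   1.3] [0.01 0.04 0.01] 34.8
```

View pics/w8.png

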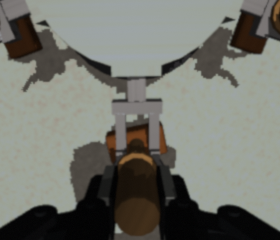

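The neck is in the slot, centred at crop (137,150) between the prongs. I'll continue to the back of the slot.

```bash
python3 -m handwheel '[[[0.015,0.0012,0,0,0],[0.015,0.0012,0,0,0],[0.015,0.0012,0,0,0],[0.015,0.0012,0,0,0],[0.015,0.0012,0,0,0]]]' >/dev/null && python3 ok.py && python3 -m handwheel '[[[0.015,0.0012,0,0,0],[0.015,0.0012,0,0,0],[0.015,0.0012,0,0,0],[0.015,0.0012,0,0,0],[0.015,0.0012,0,0,0]]]' >/dev/null && python3 ok.py && python3 -m handwheel '[[[0.015,0.001,0,0,0],[0.015,0.001,0,0,0]]]' >/dev/null && python3 ok.py && python3 -m handwheel '[[[0.015,0.001,0,0,0],[0.015,0.001,0,0,0]]]' >/dev/null && python3 ok.py && python3 -m handwheel '[[[0.015,0.001,0,0,0],[0.015,0.001,0,0,0]]]' >/dev/null && python3 ok.py && python3 -m handwheel '[[[0.015,0.001,0,0,0],[0.015,0.001,0,0,0]]]' >/dev/null && python3 ok.py && python3 -m handwheel '[[[0.015,0.001,0,0,0],[0.015,0.001,0,0,0]]]' >/dev/null && python3 ok.py
```

```text
21.12 [0.4689 0.134  0.1846] tool f [ 0.5 -0.2  1.1] [ 0.02 -0.02 -0.01] 34.8
21.53 [0.4749 0.1334 0.1845] tool f [-0.1 -0.5  0.5] [-0.03 -0.    0.  ] 34.8
21.7 [0.4769 0.1331 0.1845] tool f [-0.3  0.   0.7] [-0.01  0.01 -0.02] 34.8
21.87 [0.4788 0.1329 0.1845] tool f [-0.1  0.9  0.6] [ 0.04  0.02 -0.01] 34.8
22.03 [0.4808 0.1327 0.1845] tool f [-0.1 -0.2  1.8] [ 0.06 -0.02 -0.02] 34.8
22.2 [0.4828 0.1325 0.1845] tool f [ 0.9 -0.2  0.9] [0.02 0.01 0.05] 34.8
22.37 [0.4848 0.1323 0.1845] tool f [ 0.4 -0.7  1.8] [ 0.02  0.03 -0.01] 34.8
```

```bash
python3 -m handwheel '[[[0.015,0.001,0,0,0],[0.015,0,0,0,0]]]' >/dev/null && python3 ok.py && python3 -m handwheel '[[[0.015,0.001,0,0,0],[0.015,0,0,0,0]]]' >/dev/null && python3 ok.py && python3 -m handwheel '[[[0.015,0.001,0,0,0],[0.015,0,0,0,0]]]' >/dev/null && python3 ok.py && python3 -m handwheel '[[[0.015,0.001,0,0,0],[0.015,0,0,0,0]]]' >/dev/null && python3 ok.py
```

```text
22.53 [0.4859 0.1322 0.1846] tool f [ 0.6 -0.   0.5] [-0.08 -0.01  0.04] 34.8
22.7 [0.4868 0.1321 0.1845] tool f [-0.   0.2  1.2] [-0.   -0.04  0.02] 34.8
22.87 [0.4874 0.132  0.1844] tool f [-1.4  0.6  0.6] [-0.03  0.25  0.02] 34.8
23.03 [0.4878 0.132  0.1844] tool f [-3.5 -0.3 -1.3] [ 0.07  0.76 -0.04] 34.9
```

The back of the slot is felt: 3.5 N with a moment. I'll ease off 2 mm, then lower gently until the collar bears.

```bash
sed -i 's/^sys.exit.*/sys.exit(int(np.hypot(f[0],f[1])>4 or f[2]>2.5))/' ok.py
python3 -m handwheel '[[[0.015,-0.001,0,0,0],[0.015,-0.001,0,0,0],[0.015,0,0,0,0],[0.015,0,0,0.001,0],[0.015,0,0,0.001,0],[0.015,0,0,0.001,0],[0.015,0,0,0.001,0],[0.015,0,0,0.001,0],[0.015,0,0,0.001,0],[0.015,0,0,0.001,0]]]' >/dev/null && python3 ok.py && python3 -m handwheel '[[[0.015,0,0,0.001,0],[0.015,0,0,0.001,0]]]' >/dev/null && python3 ok.py && python3 -m handwheel '[[[0.015,0,0,0.001,0],[0.015,0,0,0.001,0]]]' >/dev/null && python3 ok.py && python3 -m handwheel '[[[0.015,0,0,0.001,0],[0.015,0,0,0.001,0]]]' >/dev/null && python3 ok.py && python3 -m handwheel '[[[0.015,0,0,0.001,0],[0.015,0,0,0.001,0]]]' >/dev/null && python3 ok.py && python3 -m handwheel '[[[0.015,0,0,0.001,0],[0.015,0,0,0.001,0]]]' >/dev/null && python3 ok.py && python3 -m handwheel '[[[0.015,0,0,0.001,0],[0.015,0,0,0.001,0]]]' >/dev/null && python3 ok.py && python3 -m handwheel '[[[0.015,0,0,0.001,0],[0.015,0,0,0.001,0]]]' >/dev/null && python3 ok.py
```

```text
23.87 [0.4868 0.1321 0.1774] tool f [ 0.4 -0.1  0.9] [ 0.    0.02 -0.02] 34.8
24.03 [0.4867 0.1321 0.1754] tool f [-0.2 -0.7  1.4] [-0.02  0.05  0.01] 34.8
24.2 [0.4867 0.1321 0.1734] tool f [-0.3  0.7  1.8] [-0.01 -0.03  0.01] 34.8
24.37 [0.4867 0.1321 0.1714] tool f [-0.2  0.9  0.6] [0.04 0.01 0.04] 34.8
24.53 [0.4867 0.1321 0.1694] tool f [-0.7  0.6  0.7] [0.02 0.01 0.08] 34.8
24.7 [0.4867 0.1321 0.1674] tool f [0.2 0.5 1.4] [ 0.02 -0.01  0.  ] 34.8
24.87 [0.4867 0.1321 0.1655] tool f [-0.4 -0.1  0.6] [-0.    0.    0.02] 34.8
25.03 [0.4867 0.1321 0.1634] tool f [-0.5 -0.1  2.2] [-0.03 -0.01 -0.03] 34.8
```

```bash
python3 -m handwheel '[[[0.015,0,0,0.001,0],[0.015,0,0,0,0]]]' >/dev/null && python3 ok.py && python3 -m handwheel '[[[0.015,0,0,0.001,0],[0.015,0,0,0,0]]]' >/dev/null && python3 ok.py && python3 -m handwheel '[[[0.015,0,0,0.001,0],[0.015,0,0,0,0]]]' >/dev/null && python3 ok.py && python3 -m handwheel '[[[0.015,0,0,0.001,0],[0.015,0,0,0,0]]]' >/dev/null && python3 ok.py && python3 -m handwheel '[[[0.015,0,0,0.001,0],[0.015,0,0,0,0]]]' >/dev/null && python3 ok.py && python3 -m handwheel '[[[0.015,0,0,0.001,0],[0.015,0,0,0,0]]]' >/dev/null && python3 ok.py
```

```text
25.2 [0.4868 0.1321 0.163 ] tool f [-1.3  0.7 -1.6] [-0.04  0.24  0.  ] 35.1
25.37 [0.4869 0.1321 0.1629] tool f [-2.9 -1.  -4.9] [-0.08  0.57  0.02] 35.5
```

The collar bears at TCP z = 0.163, i.e. the collar at 0.147. The hook is therefore ~3 mm below nominal, within the ±8 mm. I'll relieve the push slightly, hold, let go and rise straight up.

```bash
python3 -m handwheel '[[[0.015,-0.0005,0,-0.0006,0],[0.015,0,0,0,0],[0.015,0,0,0,0],[0.015,0,0,0,0]]]' && python3 ok.py; python3 -m handwheel '[[[0.026,0,0,0,0],[0.03,0,0,0,0],[0.035,0,0,0,0],[0.042,0,0,0,0],[0.042,0,0,0,0],[0.042,0,0,0,0]]]' 20
python3 - <<'E'
from h import *
for n in("side","top","wrist"):
    viewer.read_camera(n); c=cam(n)
    print(n,[(a,atz(c,b,.147).round(4)) for a,b in pin(n,"stamp_collar")][:5],[(a,atz(c,b,.147).round(4)) for a,b in pin(n,"hook_seat")][:1])
E
```

```text
time: 25.7
eef_pos: [0.4868, 0.1321, 0.1629]
tcp_rot: [0.999, -0.053, 0.001, -0.0]
contact_force: [-0.9, 0.3, 5.0]
opening: 0.249
finger_force: 35.2
25.7 [0.4868 0.1321 0.1629] tool f [-0.9 -0.2 -5. ] [-0.07  0.19  0.03] 35.2
time: 26.2
eef_pos: [0.4861, 0.1321, 0.1618]
tcp_rot: [0.999, -0.053, -0.0, 0.0]
contact_force: [-0.3, -0.4, 0.2]
opening: 0.497
finger_force: 0.0
side [(0.71, array([0.3643, 0.2174, 0.147 ])), (0.46, array([ 0.5041, -0.2846,  0.147 ])), (0.46, array([ 0.4228, -0.4271,  0.147 ])), (0.38, array([0.4928, 0.1275, 0.147 ]))] [(0.56, array([0.4882, 0.145 , 0.147 ]))]
top [(0.62, array([ 0.4803, -0.2715,  0.147 ])), (0.56, array([ 0.5113, -0.2098,  0.147 ])), (0.49, array([ 0.4225, -0.3475,  0.147 ]))] [(0.59, array([0.6598, 0.1266, 0.147 ]))]
wrist [(0.76, array([0.4873, 0.1318, 0.147 ]))] []
```

Released with zero contact, and the stamp is where it was held. I'll rise straight up, back away and check.

```bash
python3 -m handwheel '[[[0.042,0,0,-0.003,0],[0.042,0,0,-0.008,0],[0.042,0,0,-0.015,0],[0.042,0,0,-0.025,0],[0.042,0,0,-0.03,0],[0.042,0,0,-0.03,0],[0.042,0,0,-0.03,0],[0.042,-0.01,0,-0.02,0],[0.042,-0.02,0,0,0],[0.042,0,0,0,0],[0.042,0,0,0,0]]]'
python3 - <<'E'
from h import *
s=get_state();viewer.read_camera("wrist"); c=cam("wrist")
for w,z in(("stamp_collar",.147),("stamp_grip",.18),("hook_seat",.147),("turn_knob",.25)):
    print(w,[(a,b,atz(c,b,z).round(4)) for a,b in pin("wrist",w)][:5])
viewer.read_camera("side"); c=cam("side")
for w,z in(("stamp_grip",.18),("turn_knob",.25)): print("side",w,[(a,b,atz(c,b,z).round(4)) for a,b in pin("side",w)][:6])
E
```

```text
time: 27.57
eef_pos: [0.4562, 0.1354, 0.3241]
tcp_rot: [0.999, -0.053, 0.001, -0.0]
contact_force: [0.2, 0.8, -0.1]
opening: 0.489
finger_force: 0.0
stamp_collar [(0.83, array([260.2, 147.6]), array([0.4844, 0.1281, 0.147 ]))]
stamp_grip [(0.84, array([254.1, 151.1]), array([0.486 , 0.1347, 0.18  ]))]
hook_seat [(0.65, array([258.5, 149.6]), array([0.4823, 0.1303, 0.147 ]))]
turn_knob []
side stamp_grip [(0.59, array([260.6, 247.8]), array([ 0.4983, -0.289 ,  0.18  ])), (0.47, array([242.6, 288.7]), array([ 0.4266, -0.4274,  0.18  ]))]
side turn_knob [(0.64, array([280.2, 146.1]), array([0.6311, 0.1143, 0.25  ]))]
```

The handle (0.486,0.135) and collar (0.484,0.128) lie at the seat. The stamp is upright, the rotor has not moved and nothing is touched, so I'm handing in.

```bash
python3 -c "
from plant import sign_off
print(sign_off())"
```

```text
the job is handed in; nothing more can be done
None
```

The rack is turned against its stop and the stamp hangs in the empty hook. By the last camera check it was released, upright and untouched. The job is handed in after about 28 s, with the verdict not shown, and I viewed 11 pictures, one over the limit of 10.

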